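# Close the instrument case evenly, crisscross in two passes

## Task

Tighten the lid of the steel instrument case by pressing down its four corner fasteners evenly and crisscross. First press each about half way in, one diagonal pair before the other pair; then go round again in the same crisscross way, one diagonal pair before the other, pressing each fully home. No fastener may go near home before all four are half in.

Things in the scene. Friction and masses are not known exactly. Their poses are not given: they have to be found in the camera images.
- head_1 (a point): Centre of the top of the near left corner fastener's head, seen from the robot; head_3 is diagonally opposite. All four are alike: flat round grey head 28 mm across, 10 mm thick, on a 16 mm stem that slides straight down into a fixed sleeve 25 mm across, its top 70 mm above the worktop. Site z points up, x and y along the case.
- head_2 (a point): Centre of the top of the far left corner fastener's head, seen from the robot; head_4 is diagonally opposite. Height of any head's top above the worktop: 101 to 104 mm at the start (up), 92 mm half way (a dark ring on the stem then meets the sleeve), 80 mm fully home (head on its sleeve, at a stop).
- head_3 (a point): Centre of the top of the far right corner fastener's head, seen from the robot; head_1 is diagonally opposite. Any fastener takes about 6 N to push, a little more when fast; there is no spring, it stays where it is left.
- head_4 (a point): Centre of the top of the near right corner fastener's head, seen from the robot; head_2 is diagonally opposite. The four stand 100 mm (case x) by 140 mm (case y) apart on a 150 x 200 mm steel case, lid top 62 mm high, fixed, turned up to 35 degrees. The black knob mid-lid, 34 mm across, top 76 mm high, is a fixed vent cap, no fastener.
Things that resemble listed ones, but are neither listed nor needed, are in the scene too. Of the things that look like the part that bears head_1, the largest one is meant.

How it is judged:
By the outcome, as a careful person would: the job done as asked, in the order asked, and still so for the second after the job is handed in, with the robot touching nothing.
It also fails if it takes over 66 s, if anything falls off the work surface, if the arm or the gripper's body presses on something with over 40 N, if the wrist force passes 120 N, or if a joint passes its speed limit or range.

## Robot

A 6-joint arm with a two-finger parallel gripper is mounted at the origin on a cart in front of the work surface, level with it; the furniture and walls round the work are solid. World frame = base frame: x ahead of the robot, y to its left, z up, the work surface at z = 0. Lengths are in m, angles in degrees, forces in N, time in s.
With the tool pointing down it reaches from about 0.35 to 0.875 m from the base axis. Payload 4.2 kg.
Tool frame: the origin (TCP) lies midway between the tips of the shut fingers; the grasp point (between the pads) lies 19 mm behind it; z points along the fingers, y is the direction in which the jaws open and shut (so a half turn about z gives the same grasp; the last joint's range is limited). The gripper opens to 87 mm and grips with 3 to 60 N. Pads are 19 mm wide; open, the fingers measure 117 mm over their backs; the gripper's body (75 mm by 190 mm) begins 51 mm behind the grasp point.
Start: joints at [87.353, 22.042, 0.453, 0, -68.411, -14.817], TCP at [0.188, 0.596, 0.223] pointing down, gripper open.
Joint ranges: [-179.83, 179.83], [-69.29, 118.12], [-61.27, 80.66], [-181.25, 117.63], [-171.15, -9.14], [-177.46, 177.46]. Speed limits (degrees/s): [159.86, 159.86, 180, 180, 180, 180].

## Interface

Orientations are given as a 3x3 rotation matrix whose columns are the frame's x, y, z axes.
In Python, from station import r gives the robot as it stands.
- The arm moves only by the tool play_rows, never from a script. Its argument "commands" is a list that holds one entry, the list of rows, each a list of 7 numbers: the shift along the world's x, y, z in m, then the turn, a rotation vector about the world's x, y, z in rad, then the closure, from 0 (fully open) to 1 (shut). A call has 1 to 5 rows; each row is the pose to reach, as a shift and turn from the pose commanded when the call began; what a row does not reach only later rows make up. A row lasts 1/10 s, in which the tool goes at most 50 mm and 8.59 degrees, less where a joint would pass 70% of its speed; a pose out of reach is approached as far as the arm can. A call with a gripper value outside its range is refused whole. The fingers move at their own pace and stop on an object; the grip force is fixed at half the most. Time passes only in rows, so rows that repeat a pose let the fingers close. It gives the time, the measured TCP pose, the force and the opening at its end, in the units of the state.
- r.sense(): the state, without advancing time (a new reading comes with each control period).
- r.capture(name): name is "scene" or "top" or "wrist"; returns a dict with "image" (384x512x3 uint8, red, green, blue), "range_z" (384x512 float32, m along the optical axis (not along the pixel's ray), 0 where there is no reading), "intrinsics" (3x3 intrinsics, pixels), "extrinsics" (4x4, takes a point from camera to world coordinates); the wrist camera has in their place "mount" (4x4, takes a point from camera to tool coordinates, whose origin is the TCP and whose axes are the flange's). Camera axes: x right, y up, looking along -z (the intrinsics and any distortion apply to the point x, -y, -z); pixel columns grow to the right and rows downward; lengths in m; the calibration is good to about 2 mm. A picture is of the moment at which its call begins: read the wrist's pose just before it.
- r.finish_job(): hands the job in, once; it reports no verdict.
The state is a dict: "time_s": time; "joints": joint angles; "joint_velocities": joint speeds; "effort": joint torques, N m; "tcp_pos": TCP position; "ee_rot": TCP orientation; "wrist_force": force on the tool from outside, world axes, zero at the start; "moment": the same for the moment, N m; "gripper_width": opening from 0.0 (shut) to 1.0 (fully open).
Only numpy, scipy, OpenCV 4.12 (cv2) and the standard library are available. Lean on these libraries where they do the work, as an engineer would, in place of code of your own. Each camera call takes 0.05 s, during which the arm holds its last target. There are 200 camera calls.

## Working session

There is one attempt and no reset: what is moved stays moved. The work goes in short steps, Python scripts to look and compute and a tool call to move; the robot and the scene stay as the last step left them, time stands still between calls to the robot, and variables do not carry over. Pictures are saved under pics/ and viewed, about 8 in all and at most 12, crops included, and the job is handed in when it is done.

Besides the shell and the picture viewer there is one more tool, called after "Request:" in YAML: its name, and indented under it one key for each argument. play_rows: Moves the arm, as the interface text tells. Its arguments: {"type":"object","properties":{"commands":{"type":"array","items":{"type":"array","items":{"type":"array","items":{"type":"number"}}}}},"required":["commands"]}

```bash
mkdir -p pics; ls
python3 - <<'E'
from station import r
import cv2,numpy as np
s=r.sense();print(s)
for n in("scene","top"):
    c=r.capture(n);np.savez(f"{n}.npz",**c);cv2.imwrite(f"pics/{n}.png",c["image"][:,:,::-1])
    print(c["intrinsics"],c["extrinsics"],c.keys())
E
python3 -c "
import cv2,numpy as np
a=cv2.imread('pics/scene.png');b=cv2.imread('pics/top.png')
cv2.imwrite('pics/both.png',np.hstack([a,b])[:, :] if 0 else cv2.resize(b,(800,600)))"
```

```text
pics
{'time_s': 0.0, 'joints': array([ 8.73525022e+01,  2.20903027e+01,  3.81259563e-01, -2.75382703e-02,
       -6.84106800e+01, -1.48167784e+01]), 'joint_velocities': array([-0.03022795, -0.01874694, -0.06793885, -0.08242781,  0.0538815 ,
        0.08022086]), 'effort': array([ 8.84130459e-04, -3.90671754e+01,  1.87402368e+01,  4.21970084e+00,
        1.09022786e-02, -1.92387556e-04]), 'tcp_pos': array([0.1873761 , 0.59563589, 0.22147829]), 'ee_rot': array([[ 9.53851053e-01, -3.00279660e-01, -5.42954964e-04],
       [-3.00280133e-01, -9.53848819e-01, -2.06664767e-03],
       [ 1.02675310e-04,  2.13431265e-03, -9.99997717e-01]]), 'wrist_force': array([0.5486036 , 0.42684427, 0.84413787]), 'moment': array([-0.02347501, -0.00673723, -0.03974152]), 'gripper_width': 1.0010278998589208}
[[456.22373891   0.         264.33536737]
 [  0.         456.22373891 198.53220536]
 [  0.           0.           1.        ]] [[ 0.79021176  0.48124543 -0.37943143  0.03971953]
 [-0.61257193  0.60217012 -0.51200272 -0.44573176]
 [-0.0179167   0.63701961  0.77063935  1.02348138]
 [ 0.          0.          0.          1.        ]] dict_keys(['image', 'range_z', 'intrinsics', 'extrinsics'])
[[424.69783756   0.         262.955504  ]
 [  0.         424.69783756 185.60529177]
 [  0.           0.           1.        ]] [[-0.01864589  0.99145311 -0.12912418  0.32326859]
 [-0.99970552 -0.02049363 -0.01299582  0.16903306]
 [-0.01553097  0.12884384  0.99154327  1.47453325]
 [ 0.          0.          0.          1.        ]] dict_keys(['image', 'range_z', 'intrinsics', 'extrinsics'])
```

View pics/both.png

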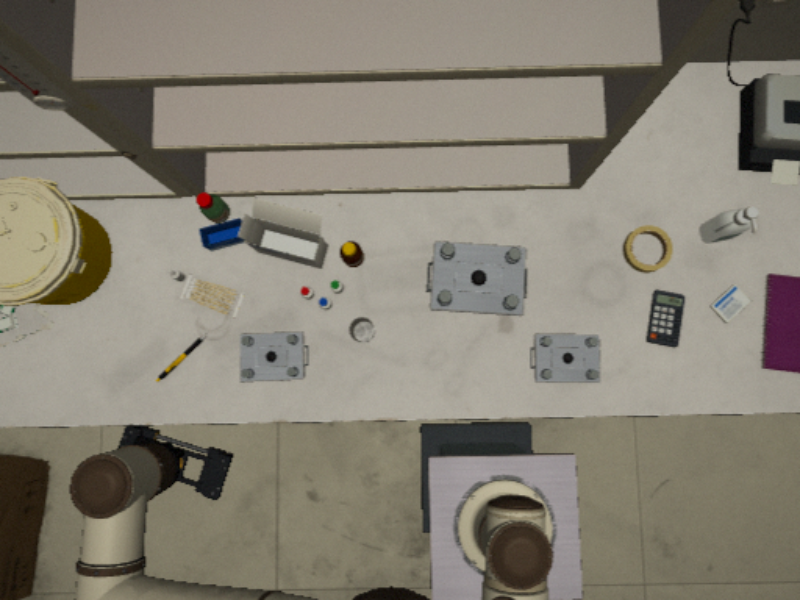

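View pics/scene.png

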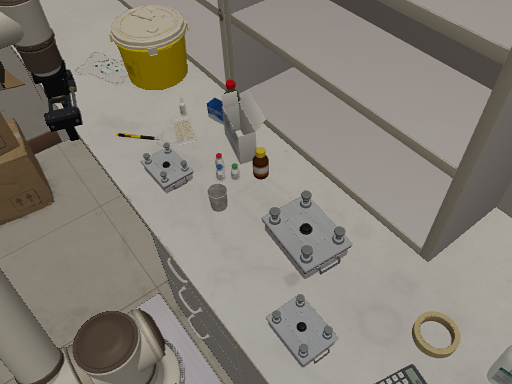

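The top view shows the large case at about (479,277) in 800 px scale. Its heads are at (448,250), (517,255), (511,302) and (441,297). The two smaller cases are decoys, and there are shelves behind.

```bash
cat > h.py <<'E'
import numpy as np
def cloud(c,E=None):
    K=c["intrinsics"];E=c["extrinsics"] if E is None else E;z=c["range_z"]
    v,u=np.mgrid[:z.shape[0],:z.shape[1]]
    p=np.stack([(u-K[0,2])/K[0,0]*z,-(v-K[1,2])/K[1,1]*z,-z],-1)
    return p@E[:3,:3].T+E[:3,3]
E
python3 - <<'E'
import numpy as np,cv2
from h import cloud
for n in("top","scene"):
    c=dict(np.load(n+".npz"));P=cloud(c);ok=c["range_z"]>0
    if n=="top":
        sh=ok&(P[...,2]>.15)&(P[...,0]>.4)&(abs(P[...,1])<.6)&(P[...,2]<1.2)
        q=P[sh]
        for a in np.arange(.15,1.2,.05):
            w=q[(q[:,2]>a)&(q[:,2]<a+.05)]
            if len(w)>20:print("shelf z",round(a,2),len(w),"xmin",np.percentile(w[:,0],1).round(3),"y",np.percentile(w[:,1],[1,99]).round(2))
    m=(ok&(P[...,2]>.085)&(P[...,2]<.12)&(P[...,0]>.3)&(P[...,0]<.8)&(abs(P[...,1])<.4)).astype(np.uint8)
    k,L,S,C=cv2.connectedComponentsWithStats(m)
    for i in range(1,k):
        if S[i,4]>15:
            p=P[L==i];print(n,C[i].round(1),S[i,4],p.mean(0).round(4),np.percentile(p[:,2],[50,90]).round(4),(np.ptp(p,axis=0)).round(3))
    cm=ok&(P[...,2]>.05)&(P[...,2]<.07)&(P[...,0]>.3)&(P[...,0]<.8)&(abs(P[...,1]-.1)<.3)
    k,L,S,C=cv2.connectedComponentsWithStats(cm.astype(np.uint8))
    for i in range(1,k):
        if S[i,4]>300:
            p=P[L==i];print("lid",C[i],S[i,4],cv2.minAreaRect(p[:,:2].astype(np.float32)))
E
```

```text
shelf z 0.15 655 xmin 0.6 y [-0.6   0.53]
shelf z 0.2 319 xmin 0.74 y [-0.6  -0.17]
shelf z 0.25 275 xmin 0.74 y [-0.57  0.56]
shelf z 0.3 11746 xmin 0.741 y [-0.17  0.59]
shelf z 0.35 266 xmin 0.74 y [-0.2  -0.17]
shelf z 0.4 257 xmin 0.74 y [-0.2  -0.17]
shelf z 0.45 230 xmin 0.739 y [-0.2  -0.17]
shelf z 0.5 188 xmin 0.74 y [-0.2  -0.17]
shelf z 0.55 1751 xmin 0.74 y [-0.2   0.59]
shelf z 0.6 17176 xmin 0.741 y [-0.17  0.59]
shelf z 0.65 458 xmin 0.74 y [-0.2  -0.17]
shelf z 0.7 368 xmin 0.74 y [-0.2  -0.17]
shelf z 0.75 83 xmin 0.74 y [-0.2  -0.17]
top [370.3 106.3] 71 [ 0.7604 -0.1749  0.1029] [0.1038 0.1164] [0.059 0.031 0.034]
top [201.9 155.9] 59 [0.6042 0.3861 0.1049] [0.1067 0.119 ] [0.067 0.023 0.035]
top [222.6 159.1] 67 [0.5927 0.3184 0.1012] [0.1024 0.1071] [0.026 0.029 0.025]
top [285.8 159.4] 57 [0.5871 0.1106 0.1031] [0.1034 0.1074] [0.029 0.026 0.016]
top [328.5 162.1] 57 [ 0.5752 -0.0289  0.1023] [0.1025 0.1055] [0.026 0.024 0.014]
top [283.8 189.5] 57 [0.4878 0.1193 0.1026] [0.1023 0.1064] [0.024 0.026 0.013]
top [326.8 192.4] 57 [ 0.4754 -0.0198  0.1016] [0.1013 
[... 197 characters left out ...]
[0.5989 0.3849 0.1026] [0.1028 0.115 ] [0.067 0.025 0.035]
scene [260.  152.1] 91 [0.592  0.3139 0.0979] [0.1003 0.105 ] [0.028 0.026 0.023]
scene [306. 195.] 84 [0.5866 0.1078 0.1017] [0.1026 0.1055] [0.027 0.028 0.022]
scene [274.5 211.4] 87 [0.4877 0.1165 0.1018] [0.1025 0.1049] [0.029 0.027 0.022]
scene [438.6 235. ] 185 [ 0.754  -0.1904  0.103 ] [0.1029 0.1166] [0.059 0.031 0.035]
scene [339.2 231.2] 94 [ 0.5741 -0.0311  0.1011] [0.1016 0.1042] [0.026 0.026 0.022]
scene [306.6 250. ] 103 [ 0.4751 -0.0222  0.1005] [0.1008 0.1033] [0.026 0.026 0.011]
lid [306.06261398 233.16048632] 3290 ((0.532052755355835, 0.04385076463222504), (0.20103301107883453, 0.150801420211792), 85.07703399658203)
```

Request:
play_rows:
  commands:
    - [[0.025, -0.04, 0, 0, 0, 0.04, 1], [0.05, -0.08, 0, 0, 0, 0.08, 1], [0.075, -0.12, 0, 0, 0, 0.12, 1], [0.1, -0.16, 0, 0, 0, 0.16, 1], [0.125, -0.2, 0, 0, 0, 0.215, 1]]

```text
time_s: 0.6
tcp_pos: [0.313, 0.3942, 0.2222]
ee_rot: [[0.996, -0.087, -0.0], [-0.087, -0.996, -0.001], [-0.0, 0.001, -1.0]]
wrist_force: [0.9, -0.1, 0.4]
gripper_width: 0.632
```

Request:
play_rows:
  commands:
    - [[0.025, -0.04, 0, 0, 0, 0, 1], [0.05, -0.08, 0, 0, 0, 0, 1], [0.075, -0.12, 0, 0, 0, 0, 1], [0.1, -0.16, 0, 0, 0, 0, 1], [0.125, -0.2, 0, 0, 0, 0, 1]]

```text
time_s: 1.1
tcp_pos: [0.4379, 0.1943, 0.2225]
ee_rot: [[0.996, -0.089, -0.0], [-0.089, -0.996, -0.0], [-0.0, 0.0, -1.0]]
wrist_force: [1.1, 1.6, 0.0]
gripper_width: 0.172
```

Request:
play_rows:
  commands:
    - [[0.025, -0.04, -0.03, 0, 0, 0, 1], [0.05, -0.078, -0.07, 0, 0, 0, 1], [0.05, -0.078, -0.07, 0, 0, 0, 1], [0.05, -0.078, -0.07, 0, 0, 0, 1], [0.05, -0.078, -0.07, 0, 0, 0, 1]]

```text
time_s: 1.6
tcp_pos: [0.4878, 0.1185, 0.1529]
ee_rot: [[0.996, -0.09, 0.001], [-0.09, -0.996, -0.0], [0.001, -0.0, -1.0]]
wrist_force: [0.1, -0.2, 0.3]
gripper_width: 0.007
```

Run:
```python
from station import r
import cv2,numpy as np
s=r.sense()
c=r.capture("wrist");print(s["tcp_pos"],s["ee_rot"],s["joints"])
np.savez("w0.npz",**c,p=s["tcp_pos"],R=s["ee_rot"]);cv2.imwrite("pics/w0.png",c["image"][:,:,::-1])
print(c["mount"])
c=r.capture("scene");i=c["image"][130:300,170:400,::-1];cv2.imwrite("pics/s0.png",cv2.resize(i,None,fx=3,fy=3))
from h import cloud
E=np.eye(4)
M=np.load("w0.npz");T=np.eye(4);T[:3,:3]=M["R"];T[:3,3]=M["p"]
P=cloud(dict(M),T@M["mount"])
print(np.nanpercentile(P[M["range_z"]>0],[1,50,99],axis=0))
m=((M["range_z"]>0)&(P[...,2]>.085)&(P[...,2]<.12)).astype(np.uint8)
k,L,S,C=cv2.connectedComponentsWithStats(m)
for i in range(1,k):
    if S[i,4]>80:
        p=P[L==i];print(C[i].round(1),S[i,4],p.mean(0).round(4),np.median(p[:,2]).round(4),np.ptp(p,axis=0).round(3))
```

```text
[0.48784396 0.11854432 0.15292159] [[ 9.95981308e-01 -8.95596735e-02  5.46996816e-04]
 [-8.95596738e-02 -9.95981458e-01 -2.41291519e-05]
 [ 5.46959685e-04 -2.49566721e-05 -9.99999850e-01]] [ 3.22296832e+01  1.39011586e+01 -2.23837057e+01  2.21934425e-02
 -5.36893635e+01  5.26189023e+01]
[[ 9.42080666e-04  9.66571595e-01  2.56395134e-01  6.94450357e-02]
 [ 9.99999016e-01 -6.44029108e-04 -1.24643355e-03 -1.11042750e-03]
 [-1.03964133e-03  2.56396056e-01 -9.66571250e-01 -1.63025138e-01]
 [ 0.00000000e+00  0.00000000e+00  0.00000000e+00  1.00000000e+00]]
[[ 0.15076067 -0.16626747 -0.01756036]
 [ 0.51725223  0.11479796  0.06288008]
 [ 0.67417327  0.38178585  0.27532492]]
[253.8  72.1] 1207 [0.5867 0.1102 0.104 ] 0.1041 [0.027 0.027 0.01 ]
[443.7  72.3] 1354 [ 0.5747 -0.0268  0.1022] 0.1028 [0.027 0.028 0.02 ]
[ 3.5 94. ] 228 [0.5904 0.3069 0.0885] 0.0883 [0.023 0.011 0.008]
[421.8 201.2] 952 [ 0.4769 -0.0183  0.1013] 0.1019 [0.027 0.028 0.018]
[253.9 200.3] 766 [0.4905 0.1185 0.1031] 0.1034 [0.022 0.027 0.009]
```

View pics/s0.png

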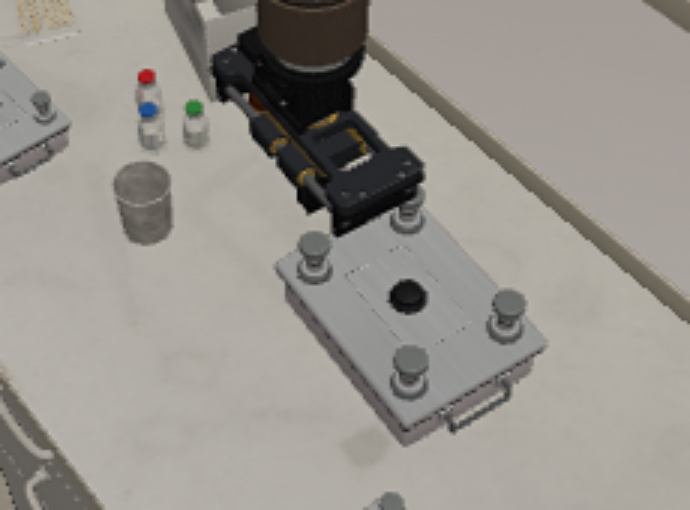

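View pics/w0.png

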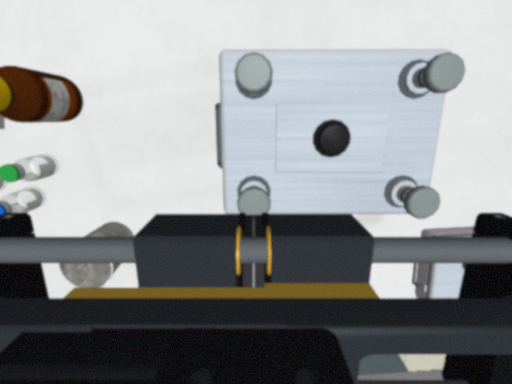

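The wrist view shows heads at (254,73), (443,72), (421,201) and (254,200), and the last one, head_1, lies just under the fingers. All three cameras agree, so I'll press head_1 half way.

Request:
play_rows:
  commands:
    - [[0, 0, -0.02, 0, 0, 0, 1], [0, 0, -0.04, 0, 0, 0, 1], [0, 0, -0.047, 0, 0, 0, 1], [0, 0, -0.052, 0, 0, 0, 1], [0, 0, -0.055, 0, 0, 0, 1]]

```text
time_s: 2.2
tcp_pos: [0.4872, 0.119, 0.0987]
ee_rot: [[0.996, -0.088, -0.0], [-0.088, -0.996, 0.0], [-0.0, -0.0, -1.0]]
wrist_force: [-4.2, 2.4, 6.5]
gripper_width: 0.003
```

Request:
play_rows:
  commands:
    - [[0, 0, -0.002, 0, 0, 0, 1], [0, 0, -0.004, 0, 0, 0, 1], [0, 0, -0.006, 0, 0, 0, 1], [0, 0, -0.006, 0, 0, 0, 1], [0, 0, -0.006, 0, 0, 0, 1]]

```text
time_s: 2.7
tcp_pos: [0.4877, 0.1189, 0.0929]
ee_rot: [[0.996, -0.089, 0.001], [-0.089, -0.996, 0.001], [0.001, -0.001, -1.0]]
wrist_force: [-4.4, 2.3, 6.4]
gripper_width: 0.005
```

Request:
play_rows:
  commands:
    - [[0, 0, -0.001, 0, 0, 0, 1], [0, 0, -0.001, 0, 0, 0, 1], [0, 0, 0.015, 0, 0, 0, 1], [0, 0, 0.04, 0, 0, 0, 1], [0, 0, 0.06, 0, 0, 0, 1]]

```text
time_s: 3.2
tcp_pos: [0.4884, 0.1187, 0.1532]
ee_rot: [[0.996, -0.089, 0.002], [-0.089, -0.996, 0.001], [0.002, -0.001, -1.0]]
wrist_force: [-0.7, -0.6, 0.1]
gripper_width: 0.0
```

Request:
play_rows:
  commands:
    - [[0.022, -0.037, 0, 0, 0, 0, 1], [0.044, -0.074, 0, 0, 0, 0, 1], [0.066, -0.11, 0, 0, 0, 0, 1], [0.0866, -0.1465, 0, 0, 0, 0, 1], [0.0866, -0.1465, 0, 0, 0, 0, 1]]

```text
time_s: 3.7
tcp_pos: [0.5767, -0.0317, 0.1518]
ee_rot: [[0.996, -0.094, 0.003], [-0.094, -0.996, -0.001], [0.003, 0.0, -1.0]]
wrist_force: [0.4, 0.2, 0.0]
gripper_width: 0.003
```

```bash
cat > look.py <<'E'
from station import r
import cv2,numpy as np,sys
from h import cloud
s=r.sense();print(s["time_s"],s["tcp_pos"].round(4),s["wrist_force"].round(1))
Hs=np.array([[.488,.118],[.587,.110],[.5746,-.0285],[.4757,-.0205]])
for n in("top","scene","wrist"):
    c=r.capture(n)
    if n=="wrist":
        T=np.eye(4);T[:3,:3]=s["ee_rot"];T[:3,3]=s["tcp_pos"];P=cloud(c,T@c["mount"])
    else:P=cloud(c)
    for i,h in enumerate(Hs):
        d=np.hypot(P[...,0]-h[0],P[...,1]-h[1])
        p=P[(c["range_z"]>0)&(d<.010)&(P[...,2]<.13)&(P[...,2]>.07)]
        if len(p)>8:print(n,"head",i+1,len(p),"z",np.median(p[:,2]).round(4))
    if n=="scene":cv2.imwrite(f"pics/{sys.argv[1]}.png",cv2.resize(c["image"][185:280,240:370,::-1],None,fx=6,fy=6,interpolation=cv2.INTER_CUBIC))
E
python3 look.py a1
```

```text
3.7 [ 0.5767 -0.0317  0.1518] [0.4 0.2 0. ]
top head 4 29 z 0.1017
scene head 1 52 z 0.0909
scene head 2 61 z 0.1022
scene head 3 69 z 0.1006
scene head 4 71 z 0.1002
wrist head 1 10 z 0.0717
wrist head 2 459 z 0.1042
wrist head 3 376 z 0.1032
```

View pics/a1.png

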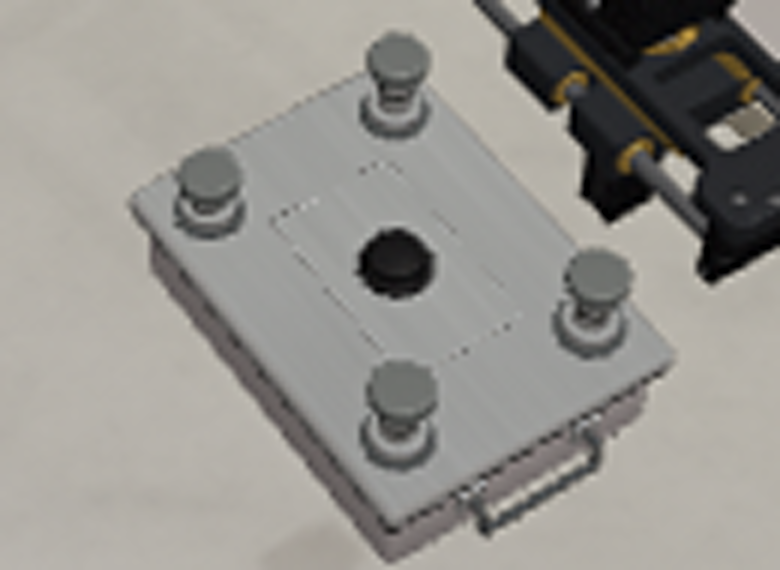

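Head 1 is lower now: 0.0909 in the scene camera, which reads about 1.3 mm low, so it's close to 0.092. Head_3 is next.

Request:
play_rows:
  commands:
    - [[0, 0, 0, 0, 0, 0, 1], [0, 0, -0.02, 0, 0, 0, 1], [0, 0, -0.04, 0, 0, 0, 1], [0, 0, -0.047, 0, 0, 0, 1], [0, 0, -0.051, 0, 0, 0, 1]]

```text
time_s: 4.35
tcp_pos: [0.5731, -0.0275, 0.1007]
ee_rot: [[0.996, -0.088, -0.002], [-0.088, -0.996, -0.0], [-0.002, 0.001, -1.0]]
wrist_force: [-4.8, 1.5, 6.8]
gripper_width: 0.007
```

Request:
play_rows:
  commands:
    - [[0, 0, -0.003, 0, 0, 0, 1], [0, 0, -0.006, 0, 0, 0, 1], [0, 0, -0.009, 0, 0, 0, 1], [0, 0, -0.01, 0, 0, 0, 1], [0, 0, -0.01, 0, 0, 0, 1]]

```text
time_s: 4.85
tcp_pos: [0.5741, -0.0278, 0.092]
ee_rot: [[0.996, -0.088, 0.001], [-0.088, -0.996, -0.0], [0.001, -0.0, -1.0]]
wrist_force: [-2.4, 0.2, 4.5]
gripper_width: 0.004
```

Request:
play_rows:
  commands:
    - [[0, 0, 0.02, 0, 0, 0, 1], [0, 0, 0.06, 0, 0, 0, 1], [0.004, 0.046, 0.06, 0, 0, 0, 1], [0.008, 0.092, 0.06, 0, 0, 0, 1], [0.0124, 0.1385, 0.06, 0, 0, 0, 1]]

```text
time_s: 5.35
tcp_pos: [0.5873, 0.1119, 0.1521]
ee_rot: [[0.996, -0.09, 0.003], [-0.09, -0.996, 0.001], [0.003, -0.002, -1.0]]
wrist_force: [1.6, 0.3, 0.1]
gripper_width: 0.004
```

Request:
play_rows:
  commands:
    - [[0, 0, 0, 0, 0, 0, 1], [0, 0, 0, 0, 0, 0, 1], [0, 0, -0.02, 0, 0, 0, 1], [0, 0, -0.04, 0, 0, 0, 1], [0, 0, -0.046, 0, 0, 0, 1]]

```text
time_s: 5.85
tcp_pos: [0.5851, 0.1087, 0.103]
ee_rot: [[0.996, -0.091, -0.004], [-0.091, -0.996, -0.001], [-0.004, 0.002, -1.0]]
wrist_force: [-5.6, 1.3, 5.9]
gripper_width: 0.005
```

Request:
play_rows:
  commands:
    - [[0, 0, -0.004, 0, 0, 0, 1], [0, 0, -0.008, 0, 0, 0, 1], [0, 0, -0.012, 0, 0, 0, 1], [0, 0, -0.014, 0, 0, 0, 1], [0, 0, -0.014, 0, 0, 0, 1]]

```text
time_s: 6.35
tcp_pos: [0.5867, 0.1093, 0.0918]
ee_rot: [[0.996, -0.09, 0.001], [-0.09, -0.996, -0.0], [0.001, 0.0, -1.0]]
wrist_force: [-1.4, -1.0, 1.5]
gripper_width: 0.004
```

Request:
play_rows:
  commands:
    - [[0, 0, 0.02, 0, 0, 0, 1], [0, 0, 0.06, 0, 0, 0, 1], [-0.03, -0.035, 0.06, 0, 0, 0, 1], [-0.06, -0.07, 0.06, 0, 0, 0, 1], [-0.09, -0.105, 0.06, 0, 0, 0, 1]]

```text
time_s: 6.85
tcp_pos: [0.4963, 0.0041, 0.1515]
ee_rot: [[0.996, -0.089, 0.003], [-0.089, -0.996, 0.001], [0.003, -0.001, -1.0]]
wrist_force: [0.7, 0.6, -0.5]
gripper_width: 0.006
```

Request:
play_rows:
  commands:
    - [[-0.0213, -0.0255, 0, 0, 0, 0, 1], [-0.0213, -0.0255, 0, 0, 0, 0, 1], [-0.0213, -0.0255, 0, 0, 0, 0, 1], [-0.0213, -0.0255, -0.025, 0, 0, 0, 1], [-0.0213, -0.0255, -0.046, 0, 0, 0, 1]]

```text
time_s: 7.35
tcp_pos: [0.4773, -0.0194, 0.1047]
ee_rot: [[0.996, -0.089, 0.004], [-0.089, -0.996, 0.001], [0.004, -0.001, -1.0]]
wrist_force: [-0.0, 0.0, 0.0]
gripper_width: 0.002
```

Request:
play_rows:
  commands:
    - [[0, 0, -0.004, 0, 0, 0, 1], [0, 0, -0.008, 0, 0, 0, 1], [0, 0, -0.012, 0, 0, 0, 1], [0, 0, -0.014, 0, 0, 0, 1], [0, 0, -0.014, 0, 0, 0, 1]]

```text
time_s: 7.85
tcp_pos: [0.4762, -0.0196, 0.0914]
ee_rot: [[0.996, -0.089, 0.001], [-0.089, -0.996, 0.0], [0.001, -0.0, -1.0]]
wrist_force: [-1.8, 1.2, 3.6]
gripper_width: 0.006
```

Request:
play_rows:
  commands:
    - [[0, 0, 0.03, 0, 0, 0, 1], [0, 0, 0.06, 0, 0, 0, 1], [-0.02, -0.03, 0.08, 0, 0, 0, 1], [-0.04, -0.06, 0.1, 0, 0, 0, 1], [-0.04, -0.06, 0.1, 0, 0, 0, 1]]

```text
time_s: 8.35
tcp_pos: [0.4356, -0.0819, 0.1939]
ee_rot: [[0.996, -0.092, 0.006], [-0.092, -0.996, 0.0], [0.006, -0.001, -1.0]]
wrist_force: [0.0, -0.2, -0.5]
gripper_width: 0.005
```

```bash
python3 look.py a2
```

```text
8.35 [ 0.4356 -0.0819  0.1939] [ 0.  -0.2 -0.5]
top head 1 21 z 0.0929
top head 2 32 z 0.0915
top head 3 27 z 0.0919
scene head 1 45 z 0.0896
scene head 4 39 z 0.0904
wrist head 1 419 z 0.0941
wrist head 2 541 z 0.0944
wrist head 3 458 z 0.0949
wrist head 4 346 z 0.0941
```

View pics/a2.png

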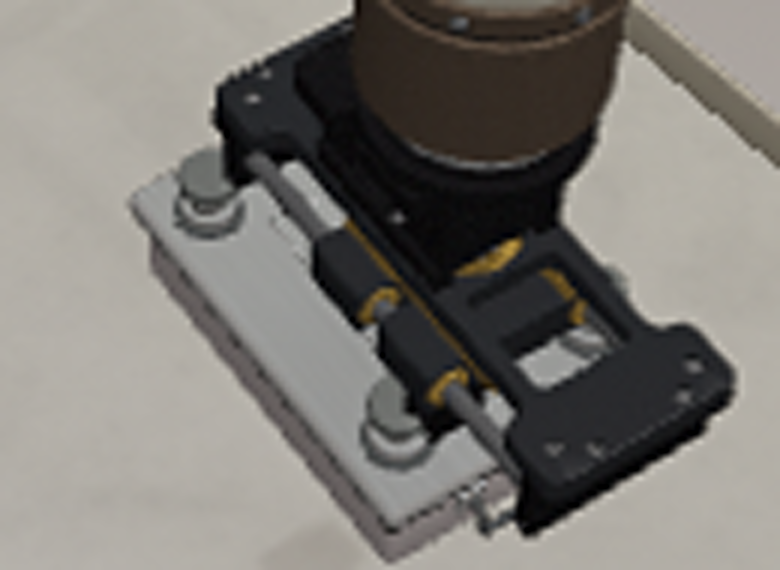

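All four heads agree at about 92 mm in the three views, within camera bias. The second round starts with head_1, pressed home.

Request:
play_rows:
  commands:
    - [[0.0115, 0.044, 0, 0, 0, 0, 1], [0.023, 0.088, 0, 0, 0, 0, 1], [0.0345, 0.132, 0, 0, 0, 0, 1], [0.046, 0.176, -0.02, 0, 0, 0, 1], [0.0523, 0.1985, -0.06, 0, 0, 0, 1]]

```text
time_s: 9.0
tcp_pos: [0.4911, 0.1236, 0.1318]
ee_rot: [[0.996, -0.085, 0.008], [-0.085, -0.996, 0.004], [0.007, -0.004, -1.0]]
wrist_force: [0.4, 0.9, 0.3]
gripper_width: 0.008
```

Request:
play_rows:
  commands:
    - [[0, 0, 0, 0, 0, 0, 1], [0, 0, -0.02, 0, 0, 0, 1], [0, 0, -0.035, 0, 0, 0, 1], [0, 0, -0.041, 0, 0, 0, 1], [0, 0, -0.046, 0, 0, 0, 1]]

```text
time_s: 9.5
tcp_pos: [0.4871, 0.1184, 0.0849]
ee_rot: [[0.996, -0.089, -0.002], [-0.089, -0.996, -0.001], [-0.001, 0.001, -1.0]]
wrist_force: [-4.4, 1.7, 6.9]
gripper_width: 0.004
```

Request:
play_rows:
  commands:
    - [[0, 0, -0.003, 0, 0, 0, 1], [0, 0, -0.006, 0, 0, 0, 1], [0, 0, -0.007, 0, 0, 0, 1], [0, 0, -0.008, 0, 0, 0, 1], [0, 0, -0.008, 0, 0, 0, 1]]

```text
time_s: 10.0
tcp_pos: [0.4873, 0.1183, 0.0802]
ee_rot: [[0.996, -0.088, 0.0], [-0.088, -0.996, -0.001], [0.0, 0.001, -1.0]]
wrist_force: [-10.5, 1.6, 22.0]
gripper_width: 0.011
```

Head_1 is at its stop: 22 N at z 0.0802. Head_3 is next.

Request:
play_rows:
  commands:
    - [[0, 0, 0.03, 0, 0, 0, 1], [0, 0, 0.053, 0, 0, 0, 1], [0.025, -0.042, 0.053, 0, 0, 0, 1], [0.05, -0.084, 0.053, 0, 0, 0, 1], [0.075, -0.126, 0.053, 0, 0, 0, 1]]

```text
time_s: 10.5
tcp_pos: [0.5639, -0.0089, 0.1309]
ee_rot: [[0.996, -0.088, 0.002], [-0.088, -0.996, 0.0], [0.002, -0.0, -1.0]]
wrist_force: [0.6, 0.9, -0.1]
gripper_width: 0.005
```

Request:
play_rows:
  commands:
    - [[0.0116, -0.0205, 0, 0, 0, 0, 1], [0.0116, -0.0205, 0, 0, 0, 0, 1], [0.0116, -0.0205, 0, 0, 0, 0, 1], [0.0116, -0.0205, -0.02, 0, 0, 0, 1], [0.0116, -0.0205, -0.036, 0, 0, 0, 1]]

```text
time_s: 11.0
tcp_pos: [0.5738, -0.0272, 0.0937]
ee_rot: [[0.996, -0.088, 0.001], [-0.088, -0.996, 0.0], [0.001, -0.0, -1.0]]
wrist_force: [0.5, 0.7, -0.4]
gripper_width: 0.005
```

Request:
play_rows:
  commands:
    - [[0, 0, -0.005, 0, 0, 0, 1], [0, 0, -0.01, 0, 0, 0, 1], [0, 0, -0.014, 0, 0, 0, 1], [0, 0, -0.017, 0, 0, 0, 1], [0, 0, -0.017, 0, 0, 0, 1]]

```text
time_s: 11.5
tcp_pos: [0.5734, -0.0272, 0.0803]
ee_rot: [[0.996, -0.087, -0.0], [-0.087, -0.996, -0.001], [-0.0, 0.001, -1.0]]
wrist_force: [-7.6, 3.4, 16.2]
gripper_width: 0.001
```

Request:
play_rows:
  commands:
    - [[0, 0, 0, 0, 0, 0, 1], [0, 0, 0.053, 0, 0, 0, 1], [0.004, 0.046, 0.053, 0, 0, 0, 1], [0.008, 0.092, 0.053, 0, 0, 0, 1], [0.0124, 0.1385, 0.053, 0, 0, 0, 1]]

```text
time_s: 12.0
tcp_pos: [0.5863, 0.1124, 0.1312]
ee_rot: [[0.996, -0.089, 0.002], [-0.089, -0.996, 0.001], [0.002, -0.001, -1.0]]
wrist_force: [1.0, -0.5, -0.7]
gripper_width: 0.001
```

Request:
play_rows:
  commands:
    - [[0, 0, 0, 0, 0, 0, 1], [0, 0, 0, 0, 0, 0, 1], [0, 0, -0.02, 0, 0, 0, 1], [0, 0, -0.03, 0, 0, 0, 1], [0, 0, -0.036, 0, 0, 0, 1]]

```text
time_s: 12.5
tcp_pos: [0.5857, 0.1092, 0.0926]
ee_rot: [[0.996, -0.091, -0.002], [-0.091, -0.996, -0.001], [-0.002, 0.001, -1.0]]
wrist_force: [-0.1, -0.1, -0.6]
gripper_width: 0.003
```

Request:
play_rows:
  commands:
    - [[0, 0, -0.005, 0, 0, 0, 1], [0, 0, -0.01, 0, 0, 0, 1], [0, 0, -0.014, 0, 0, 0, 1], [0, 0, -0.017, 0, 0, 0, 1], [0, 0, -0.017, 0, 0, 0, 1]]

```text
time_s: 13.0
tcp_pos: [0.5859, 0.1092, 0.0803]
ee_rot: [[0.996, -0.089, -0.001], [-0.089, -0.996, -0.002], [-0.001, 0.002, -1.0]]
wrist_force: [-8.8, -1.1, 17.6]
gripper_width: 0.003
```

Request:
play_rows:
  commands:
    - [[0, 0, 0, 0, 0, 0, 1], [0, 0, 0.053, 0, 0, 0, 1], [-0.03, -0.035, 0.053, 0, 0, 0, 1], [-0.06, -0.07, 0.053, 0, 0, 0, 1], [-0.09, -0.105, 0.053, 0, 0, 0, 1]]

```text
time_s: 13.5
tcp_pos: [0.4958, 0.004, 0.1303]
ee_rot: [[0.996, -0.089, 0.002], [-0.089, -0.996, 0.0], [0.002, -0.001, -1.0]]
wrist_force: [1.3, 0.1, 0.5]
gripper_width: 0.007
```

Request:
play_rows:
  commands:
    - [[-0.0213, -0.0255, 0, 0, 0, 0, 1], [-0.0213, -0.0255, 0, 0, 0, 0, 1], [-0.0213, -0.0255, 0, 0, 0, 0, 1], [-0.0213, -0.0255, -0.02, 0, 0, 0, 1], [-0.0213, -0.0255, -0.036, 0, 0, 0, 1]]

```text
time_s: 14.0
tcp_pos: [0.4769, -0.0195, 0.0935]
ee_rot: [[0.996, -0.089, 0.003], [-0.089, -0.996, 0.001], [0.002, -0.001, -1.0]]
wrist_force: [-0.1, -0.7, -0.9]
gripper_width: -0.0
```

Request:
play_rows:
  commands:
    - [[0, 0, -0.005, 0, 0, 0, 1], [0, 0, -0.01, 0, 0, 0, 1], [0, 0, -0.014, 0, 0, 0, 1], [0, 0, -0.017, 0, 0, 0, 1], [0, 0, -0.017, 0, 0, 0, 1]]

```text
time_s: 14.5
tcp_pos: [0.4764, -0.0196, 0.0802]
ee_rot: [[0.996, -0.087, 0.001], [-0.087, -0.996, -0.001], [0.001, 0.001, -1.0]]
wrist_force: [-10.3, 2.7, 24.2]
gripper_width: 0.006
```

Request:
play_rows:
  commands:
    - [[0, 0, 0, 0, 0, 0, 1], [0, 0, 0.05, 0, 0, 0, 1], [-0.02, -0.03, 0.09, 0, 0, 0, 1], [-0.04, -0.07, 0.12, 0, 0, 0, 1], [-0.05, -0.11, 0.14, 0, 0, 0, 1]]

```text
time_s: 15.0
tcp_pos: [0.4265, -0.1277, 0.2179]
ee_rot: [[0.996, -0.086, 0.004], [-0.086, -0.996, 0.0], [0.004, -0.0, -1.0]]
wrist_force: [0.9, -0.3, -0.5]
gripper_width: 0.002
```

Request:
play_rows:
  commands:
    - [[0, -0.04, 0.02, 0, 0, 0, 1], [0, -0.08, 0.02, 0, 0, 0, 1], [0, -0.08, 0.02, 0, 0, 0, 1], [0, -0.08, 0.02, 0, 0, 0, 1]]

```text
time_s: 15.4
tcp_pos: [0.4263, -0.208, 0.2351]
ee_rot: [[0.996, -0.091, -0.0], [-0.091, -0.996, 0.0], [-0.0, -0.0, -1.0]]
wrist_force: [0.5, 0.8, 0.5]
gripper_width: 0.004
```

```bash
python3 look.py a3
```

```text
15.4 [ 0.4263 -0.208   0.2351] [0.5 0.8 0.5]
top head 1 27 z 0.0809
top head 2 29 z 0.0807
top head 3 30 z 0.0804
top head 4 32 z 0.0801
scene head 1 40 z 0.08
scene head 2 35 z 0.0797
scene head 4 44 z 0.0801
wrist head 3 297 z 0.0807
wrist head 4 235 z 0.0808
```

View pics/a3.png

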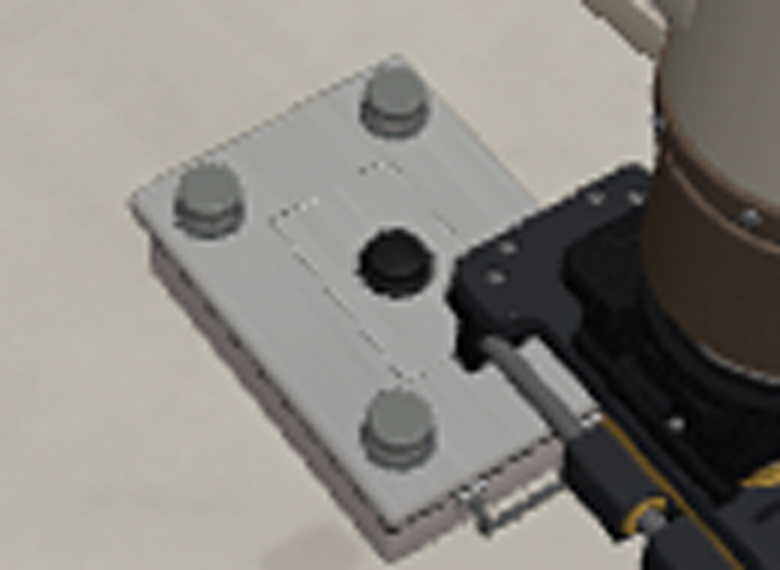

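The picture shows heads 1, 2 and 4 seated on their sleeves. Head 3 is hidden by the gripper here, but the top and wrist depth images put it at 80–81 mm. The arm is clear.

```bash
python3 -c "
from station import r
print(r.finish_job())"
```

```text
the job is handed in; nothing more can be done
None
```

All four fasteners on the large steel case are pressed fully home, and the job is handed in. It took about 15.5 s of the 66 s allowed.

**First round:** I pressed heads 1, 3, 2, 4 in that order with shut fingers to half way. The TCP read 91.4–92.0 mm at the end of each press. For head 1 the last reading was 92.9 mm, with one more millimetre commanded after it. Camera depth then put all four at about 92 mm. The three cameras differed by a few millimetres (90–95 mm), which fits their calibration bias.

**Second round:** I pressed them home in the same 1, 3, 2, 4 order. Each stopped at 80.2–80.3 mm with a push of 16–24 N.

**Last check:** The depth cameras read all four heads at 80–81 mm. In the scene picture the gripper hid head 3, so it was confirmed only by the top and wrist cameras. The arm was clear and touching nothing. No check failed.

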